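Wind a brake caliper piston home with the quick clamp and let it go

ROBOT

A 6-joint arm with a two-finger parallel gripper is mounted at the origin on the work surface. World frame = base frame: x ahead of the robot, y to its left, z up, the work surface at z = 0. Lengths are in m, angles in rad, forces in N, time in s.
With the tool pointing down it reaches from about 0.325 to 0.9 m from the base axis. Payload 3.5 kg.
Tool frame: the origin (TCP) lies midway between the tips of the shut fingers; the grasp point (between the pads) lies 19 mm behind it; z points along the fingers, y is the direction in which the jaws open and shut (so a half turn about z gives the same grasp; the last joint's range is limited). The gripper opens to 85 mm and grips with 20 to 120 N. Pads are 22 mm wide; open, the fingers measure 114 mm over their backs; the gripper's body (76 mm by 85 mm) begins 54 mm behind the grasp point. The pads swing forward as they close: fully open they stand 13 mm farther back than shut.
Start: joints at [1.068, 0.276, -0.026, 1.268, 0, 1.467], TCP at [0.243, 0.576, 0.231] pointing down, gripper open.
Joint ranges: [-3.12, 3.12], [-0.85, 1.88], [-1.08, 1.24], [-1.95, 2.15], [-1.57, 1.53], [-3.14, 3.14]. Speed limits (rad/s): [2.57, 2.57, 3.14, 3.14, 3.14, 3.14].

INTERFACE

Orientations are given as a unit quaternion [x, y, z, w].
In Python, from station import r gives the robot as it stands. The module is installed in compiled form; this text tells all that it offers.
- The arm moves only by the tool drive_tool, never from a script. Its argument "motion" is a list of rows, each an object of numbers: "ax", "ay", "az": the turn, a rotation vector about the tool's x, y, z in rad; "dx", "dy", "dz": the shift along the tool's x, y, z in cm; "hand": the opening, from -1 (shut) to 1 (fully open). A call has 1 to 8 rows; each row is the pose to reach, as a shift and turn from the pose commanded when the call began, along the tool's axes at that moment; what a row does not reach only later rows make up. A row lasts 1/10 s, in which the tool goes at most 50 mm and 8.59 degrees, less where a joint would pass 70% of its speed; a pose out of reach is approached as far as the arm can. A call with a gripper value outside its range is refused whole. The fingers move at their own pace and stop on an object; "grip_force" is the grip in N (left out, the last holds). Time passes only in rows, so rows that repeat a pose let the fingers close. It gives the time, the measured TCP pose, the force and the opening at its end, in the units of the state.
- r.state(): the state, without advancing time (a new reading comes with each control period).
- r.read_camera(name): name is "side" or "top"; returns a dict with "color" (420x560x3 uint8, red, green, blue), "K" (3x3 intrinsics, pixels), "position" and "orientation" of the camera in the world. Camera axes: x right, y up, looking along -z (the intrinsics and any distortion apply to the point x, -y, -z); pixel columns grow to the right and rows downward; lengths in m; the calibration is good to about 2 mm. A picture is of the moment at which its call begins. There is no depth.
- r.finish_job(): hands the job in, once; it reports no verdict.
The state is a dict: "t": time; "joint_pos": joint angles; "qd": joint speeds; "tau": joint torques, N m; "ee_pos": TCP position; "tool_rot": TCP orientation; "force": force on the tool from outside, world axes, zero at the start; "torque": the same for the moment, N m; "gripper_width": finger opening in m.
Only numpy, scipy, OpenCV 4.12 (cv2) and the standard library are available. Lean on these libraries where they do the work, as an engineer would, in place of code of your own. Each camera call takes 0.05 s, during which the arm holds its last target.

TASK

Work the quick clamp on the bench: squeeze its trigger stroke after stroke so that the jaw walks up to the brake piston and pushes it in until it sits firmly on the bottom of its bore, but do not strain it once it is there. Then press the release tab so that the jaw springs all the way back, and leave the piston in. Drive the jaw by the trigger only, and do not disturb the loose things lying around.

Things in the scene. Friction and masses are not known exactly. Their poses are not given: they have to be found in the camera images.
- press: The whole fixture, bolted down: dark steel base plate 315 x 66 x 12 mm carrying a grey quick-clamp head and, facing it, half a cast brake caliper. Origin: on the bench under the middle of the head. x axis: along the clamp bar from head to caliper; z up. Bar axis 50 mm above the bench, head x -45 to 45 mm, 38 mm wide, roof 83 mm high. The bar with its jaw slides through the head.
- post_top (a point): Top centre of the fixed black handle post on the head: 16 mm (along the press x) x 26 mm, x -33 to -17 mm, 144 mm above the bench. The trigger is squeezed towards it.
- trigger_bar (a point): Centre of the trigger's cross bar: black round bar 16 mm thick, 32 mm long along the press y, on top of the trigger blade, on the +x side of the post, about 144 mm above the bench, at x = 37 mm at rest. It is pulled towards the post (press -x), up to 30 mm. Clear space down to 30 mm below it on its +x side for fingers to draw it back. 78 mm over bar and post for a straddling grip.
- trigger (a joint): Trigger angle, rad: 0 at rest, 0.40 at its hard end stop (30 mm at the bar; stop a stroke at 26 to 27 mm, or the stop is felt too). Hinge along y, 75 mm below the bar. A spring returns it; let it come back fully for each new bite. The first 6 mm at the bar are idle. A stroke of over 22 mm walks the jaw one ratchet tooth, 5 mm; a short one slips back. Squeeze slowly, about 30 mm/s at the bar.
- bore_mouth (a point): Centre of the mouth of the caliper's bore, x = 124 mm, 50 mm high. Caliper: x 124 to 209 mm, 120 mm wide, up to 96 mm high. The bottom of the bore is hidden and differs from one caliper to the next: the piston stops with its face 1.5 to 6 mm out of the mouth; it must be felt.
- tab_top (a point): Centre of the top of the release tab: bright steel plate 34 mm (along x) x 30 mm, 4 mm thick, behind the head (x = -88 mm), 78 mm above the bench, over the rear of the bar. Hinged at x = -30 mm, springs up by itself. Pressed straight down 9 to 10 mm to its stop (1 N unloaded, up to 10 N under clamp load) it frees the bar, which its own spring draws back in about 1 s: hold it down until then.
- jaw (a joint): Position of the clamp bar with its jaw, m: 0 = fully back, grows as the jaw walks towards the piston. Starts between 0 and 0.007; steps by ratchet teeth of 5 mm.
- jaw_pad: Round black rubber pad, 32 mm diameter, on the jaw, sprung (4 N/mm). Its front face is 92 mm along x from this body's origin and 50 mm above it; it moves with the jaw along the press x.
- piston: Bare metal brake piston, 39 mm diameter; origin: centre of its outer face, x axis into the bore. Starts 16 to 21 mm out of the mouth; drags at about 6 N and stays where it is left. Backward pull felt at the trigger bar: about 4 N with the jaw free, 6 to 7 N while the piston slides, then +0.6 N per mm on the bottom (1 N more there = 2 N more on the piston). Firmly home at 10 to 13 N of pull; strained above 16 N.
- grease_jar: Loose white jar with a steel lid, 60 mm diameter, 70 mm high, beside the press; leave it. Origin: centre of its underside.
- ring_spanner: Loose flat steel ring tool, 60 mm square head with a hole and a 20 mm wide handle, 150 mm long, 6 mm thick, lying beside the press; leave it. Origin: centre of the head's underside.
- bearing: Loose steel bearing ring, 62 mm diameter, 18 mm high, beside the press; leave it. Origin: centre of its underside.

How it is judged:
By the outcome, as a careful person would: the job done as asked, in the order asked, and still so for the second after the job is handed in, with the robot touching nothing.
It also fails if it takes over 64 s, if anything falls off the work surface, if the arm or the gripper's body presses on something with over 40 N, if the wrist force passes 120 N, or if a joint passes its speed limit or range.

## Working session

There is one attempt and no reset: what is moved stays moved. The work goes in short steps, Python scripts to look and compute and a tool call to move; the robot and the scene stay as the last step left them, time stands still between calls to the robot, and variables do not carry over. Pictures are saved under pics/ and viewed, and the job is handed in when it is done.

Besides the shell and the picture viewer there is one more tool, called after "Emit:" by a JSON object that holds its "name" and its "arguments". drive_tool: Moves the arm, as the interface text tells. Its arguments: {"type":"object","properties":{"motion":{"type":"array","items":{"type":"object","properties":{"ax":{"type":"number"},"ay":{"type":"number"},"az":{"type":"number"},"dx":{"type":"number"},"dy":{"type":"number"},"dz":{"type":"number"},"hand":{"type":"number"}}}},"grip_force":{"type":"number"}},"required":["motion"]}

```bash
mkdir -p pics
cat > h.py <<'E'
from station import r
import numpy as np, cv2
from scipy.spatial.transform import Rotation as R
def shot(n,f):
    c=r.read_camera(n); cv2.imwrite('pics/'+f+'.png',c['color'][:,:,::-1])
    np.savez('pics/'+f+'.npz',**{k:np.array(v) for k,v in c.items()}); return c
def load(f): return dict(np.load('pics/'+f+'.npz',allow_pickle=True))
def ray(c,u,v):
    K=c['K'];d=np.array([(u-K[0,2])/K[0,0],-(v-K[1,2])/K[1,1],-1.])
    return np.array(c['position']),R.from_quat(c['orientation']).apply(d)
def onz(c,u,v,z):
    p,d=ray(c,u,v); return p+d*(z-p[2])/d[2]
def proj(c,X):
    q=R.from_quat(c['orientation']).inv().apply(np.atleast_2d(X)-c['position'])
    K=c['K'];return np.c_[K[0,0]*q[:,0]/-q[:,2]+K[0,2],K[1,1]*-q[:,1]/-q[:,2]+K[1,2]]
E
python3 - <<'E'
from h import *
for n in('top','side'):
    c=shot(n,n+'0'); print(n,c['K'],c['position'],c['orientation'],[k for k in c])
print(r.state())
E
```

```text
top [[534.10635867   0.         278.26659305]
 [  0.         534.10635867 202.37030287]
 [  0.           0.           1.        ]] [ 0.44343061 -0.00768354  0.91751865] [ 0.04603965 -0.03194862 -0.70458535  0.70740308] ['color', 'K', 'position', 'orientation']
side [[443.12937593   0.         277.15579412]
 [  0.         443.12937593 215.6565237 ]
 [  0.           0.           1.        ]] [ 0.32575749 -0.48230195  0.57069486] [ 0.39324916 -0.09272057 -0.21835923  0.8883002 ] ['color', 'K', 'position', 'orientation']
{'t': 0.1, 'joint_pos': array([ 1.06762453e+00,  2.77065061e-01, -2.77473262e-02,  1.26798818e+00,
       -4.24726578e-06,  1.46741814e+00]), 'qd': array([-1.13028488e-04, -1.55903435e-03,  4.34585388e-03,  7.27386593e-04,
        4.77148533e-05,  5.48160800e-04]), 'tau': array([ 6.90815750e-05, -4.46707177e+01,  2.96128571e+01,  8.45165720e-03,
       -1.14198513e-04, -5.41827404e-06]), 'ee_pos': array([0.24292498, 0.57509582, 0.23026477]), 'tool_rot': array([ 1.98568088e-01,  9.80086583e-01, -9.57018874e-04, -2.97253086e-04]), 'force': array([ 0.12622756,  1.01894787, -0.75740768]), 'torque': array([-0.05372024,  0.01905276, -0.01889934]), 'gripper_width': 0.0852097603221432}
```

View pics/top0.png

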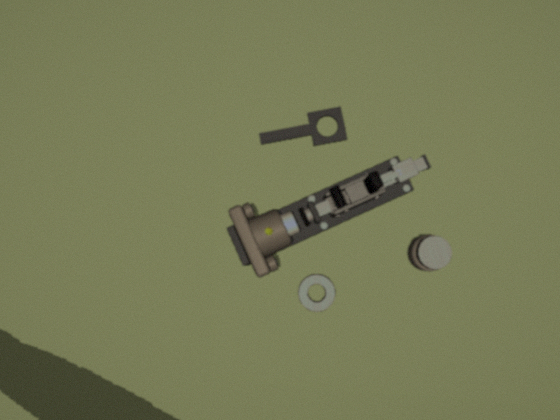

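View pics/side0.png

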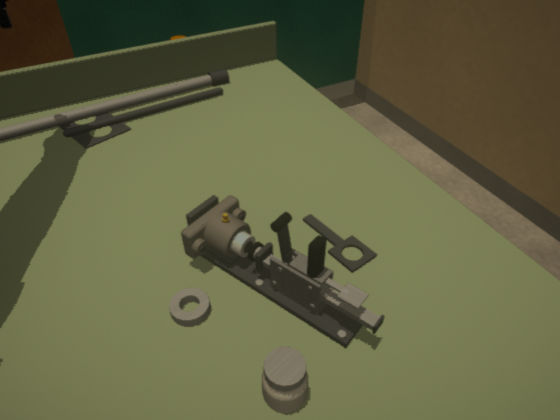

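The top view shows the head at about (357,193), post (374,182), trigger bar (338,197), tab (405,170) and caliper (255,238). The spanner is at (327,126), the jar at (432,252) and the bearing at (317,293). I'll zoom in next.

Run:
```python
from h import *
a=cv2.imread('pics/top0.png')[140:285,215:440]; cv2.imwrite('pics/z1.png',cv2.resize(cv2.convertScaleAbs(a,alpha=1.8),None,fx=3.5,fy=3.5,interpolation=2))
a=cv2.imread('pics/side0.png')[185:350,175:395]; cv2.imwrite('pics/z2.png',cv2.resize(cv2.convertScaleAbs(a,alpha=1.8),None,fx=3.5,fy=3.5,interpolation=2))
c=load('top0')
for n,u,v,z in[('post',374,182,.144),('bar',338,197,.152),('tab',405,170,.078),('jar',432,252,.07),('sp',327,126,.006),('bear',317,293,.018),('bleed',268,231,.1)]: print(n,onz(c,u,v,z))
```

```text
post [ 0.55941088 -0.13151679  0.144     ]
bar [ 0.53626454 -0.07822447  0.152     ]
tab [ 0.58862912 -0.19133213  0.078     ]
jar [ 0.45953553 -0.23259158  0.07      ]
sp [ 0.67849024 -0.0734554   0.006     ]
bear [ 0.3917894  -0.05459865  0.018     ]
bleed [0.48982274 0.02437086 0.1       ]
```

View pics/z1.png

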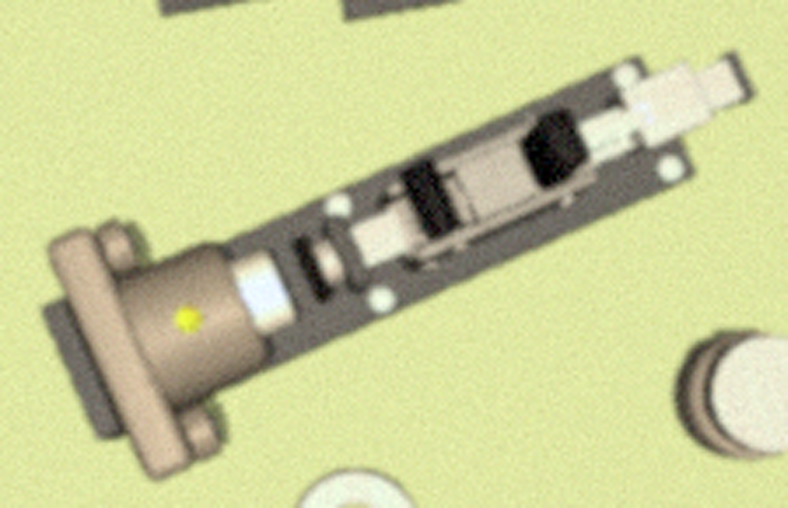

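View pics/z2.png

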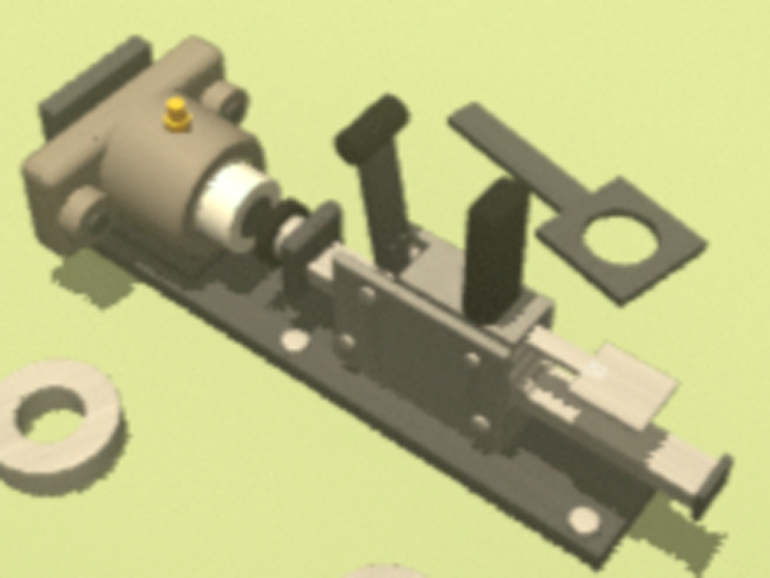

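Run:
```python
from h import *
T=load('top0');S=load('side0')
zt=lambda u,v:(u/3.5+215-.35,v/3.5+140-.35)
zs=lambda u,v:(u/3.5+175-.35,v/3.5+185-.35)
A=onz(T,*zt(648.5,121.5),.014);B=onz(T,*zt(359.5,252),.014)
ex=(B-A)/np.linalg.norm(B-A);ey=np.array([-ex[1],ex[0],0]);print('A,B',A,B,'yaw',np.arctan2(ex[1],ex[0]))
def tri(a,b):
    p,d=ray(T,*a);q,e=ray(S,*b);M=np.c_[d,-e];s=np.linalg.lstsq(M,q-p,rcond=None)[0]
    x,y=p+d*s[0],q+e*s[1];return (x+y)/2,np.linalg.norm(x-y)
def rep(n,X):print(n,X.round(4),'along',((X-A)@ex).round(4),'lat',((X-A)@ey).round(4))
X,g=tri(zt(431,198),zs(372,129));rep('bar tri',X);print(g)
X,g=tri(zt(672,104),zs(625,383));rep('tab tri',X);print(g)
rep('tab z',onz(T,*zt(672,104),.078))
rep('tab z side',onz(S,*zs(625,383),.078))
rep('bar z',onz(T,*zt(431,198),.146));rep('bar z side',onz(S,*zs(372,129),.144))
rep('post z',onz(T,*zt(560,143),.144))
for q in [(642,58),(692,172)]: rep('plate end',onz(T,*zt(*q),.012))
for q in [(205,222),(231,303)]: pass
# side bolts
for q in [(295,341),(584,520)]: rep('bolt side',onz(S,*zs(*q),.014))
for q in [(625,75),(672,168),(338,205),(381,299)]: rep('bolt top',onz(T,*zt(*q),.014))
```

```text
A,B [ 0.59214815 -0.19658116  0.014     ] [ 0.52786946 -0.05582009  0.014     ] yaw 1.9991674946931286
bar tri [ 0.5382 -0.0786  0.1439] along 0.1297 lat 0.0001
0.0003531978607379255
tab tri [ 0.5895 -0.1936  0.0798] along 0.0038 lat 0.0012
0.00031630811785777135
tab z [ 0.5897 -0.194   0.078 ] along 0.0034 lat 0.0012
tab z side [ 0.5906 -0.1926  0.078 ] along 0.0043 lat -0.0003
bar z [ 0.5381 -0.0785  0.146 ] along 0.1299 lat 0.0001
bar z side [ 0.538  -0.0787  0.144 ] along 0.1297 lat 0.0003
post z [ 0.5616 -0.1325  0.144 ] along 0.071 lat 0.0012
plate end [ 0.624  -0.1945  0.012 ] along -0.0113 lat -0.0298
plate end [ 0.5677 -0.2176  0.012 ] along -0.0089 lat 0.031
bolt side [ 0.5052 -0.0649  0.014 ] along 0.1559 lat 0.0244
bolt side [ 0.5699 -0.2053  0.014 ] along 0.0014 lat 0.0239
bolt top [ 0.6151 -0.1856  0.014 ] along 0.0004 lat -0.0254
bolt top [ 0.5693 -0.2075  0.014 ] along -0.0004 lat 0.0253
bolt top [ 0.5508 -0.0454  0.014 ] along 0.1547 lat -0.0252
bolt top [ 0.5051 -0.0661  0.014 ] along 0.1548 lat 0.025
```

```bash
cat >> h.py <<'E'
EX=np.array([-.4154,.9097,0]);EY=np.array([-.9097,-.4154,0]);BAR=np.array([.5381,-.0786,.144])
def pr(X): X=np.asarray(X)-BAR; return np.array([X@EX*1e3+37,X@EY*1e3,X[2]*1e3+144])
def W(x,y,z): return BAR+EX*(x-37)/1e3+EY*y/1e3+np.array([0,0,z/1e3-.144])
def need(x,y,z):
    s=r.state();q=R.from_quat(s['tool_rot']);d=q.inv().apply(W(x,y,z)-s['ee_pos'])*100
    t=R.from_matrix(np.c_[EX,-EY,[0,0,-1]]);print('shift cm',d.round(2),'turn',(q.inv()*t).as_rotvec().round(3))
def st():
    s=r.state();f=s['force'];print('t%.2f'%s['t'],'press pos mm',pr(s['ee_pos']).round(1),'F x,y,z',(f@EX).round(2),(f@EY).round(2),f[2].round(2),'w',s['gripper_width'].round(3))
E
python3 -c "
from h import *
st();need(75,0,220)"
```

```text
Traceback (most recent call last):
  File "h.py", line 23, in st
    s=r.state();f=s['force'];print('t%.2f'%s['t'],'press pos mm',pr(s['ee_pos']).round(1),'F x,y,z',(f@EX).round(2),(f@EY).round(2),f[2].round(2),'w',s['gripper_width'].round(3))
                                                                                                                                                      ^^^^^^^^^^^^^^^^^^^^^^^^
AttributeError: 'float' object has no attribute 'round'
```

```bash
sed -i "s/s\['gripper_width'\].round(3)/round(s['gripper_width'],3)/" h.py
python3 -c "
from h import *
st();need(75,0,220)"
```

```text
t0.10 press pos mm [754.3  -3.  230.3] F x,y,z 0.87 -0.54 -0.76 w 0.085
shift cm [-49.83 -46.15   1.11] turn [-0.002  0.001  0.743]
```

Emit:
{"name": "drive_tool", "arguments": {"motion": [{"dx":-49.8,"dy":-46.1,"dz":0,"az":0.743,"hand":-1},{"dx":-49.8,"dy":-46.1,"dz":0,"az":0.743,"hand":-1},{"dx":-49.8,"dy":-46.1,"dz":0,"az":0.743,"hand":-1},{"dx":-49.8,"dy":-46.1,"dz":0,"az":0.743,"hand":-1},{"dx":-49.8,"dy":-46.1,"dz":0,"az":0.743,"hand":-1},{"dx":-49.8,"dy":-46.1,"dz":0,"az":0.743,"hand":-1},{"dx":-49.8,"dy":-46.1,"dz":0,"az":0.743,"hand":-1},{"dx":-49.8,"dy":-46.1,"dz":0,"az":0.743,"hand":-1}]}}

```text
validation failed for argument at $.mo...
```

```bash
python3 -c "
from h import *
st();need(75,0,220);need(70,0,124)"
```

```text
t0.10 press pos mm [754.3  -3.  230.3] F x,y,z 0.87 -0.54 -0.76 w 0.085
shift cm [-49.83 -46.15   1.11] turn [-0.002  0.001  0.743]
shift cm [-50.2  -46.47  10.71] turn [-0.002  0.001  0.743]
```

Emit:
{"name": "drive_tool", "arguments": {"motion": [{"dx":-3.5,"dy":-3.3,"dz":0,"az":0.14,"hand":-1},{"dx":-7,"dy":-6.6,"dz":0,"az":0.28,"hand":-1},{"dx":-10.5,"dy":-9.9,"dz":0,"az":0.42,"hand":-1},{"dx":-14,"dy":-13.2,"dz":0,"az":0.56,"hand":-1},{"dx":-17.5,"dy":-16.5,"dz":0,"az":0.7,"hand":-1},{"dx":-21,"dy":-19.8,"dz":0,"az":0.743,"hand":-1},{"dx":-24.5,"dy":-23.1,"dz":0,"az":0.743,"hand":-1},{"dx":-28,"dy":-26.4,"dz":0,"az":0.743,"hand":-1}]}}

```text
validation failed for argument at $.mo...
```

```bash
python3 -c "
from h import *
st();need(75,0,220);need(70,0,124)"
```

```text
t0.10 press pos mm [754.3  -3.  230.3] F x,y,z 0.87 -0.54 -0.76 w 0.085
shift cm [-49.83 -46.15   1.11] turn [-0.002  0.001  0.743]
shift cm [-50.2  -46.47  10.71] turn [-0.002  0.001  0.743]
```

Emit:
{"name": "drive_tool", "arguments": {"motion": [{"dx":-3.5,"dy":-3.3,"dz":0.0,"ax":0.0,"ay":0.0,"az":0.14,"hand":-1.0}]}}

```text
t: 0.2
ee_pos: [0.2618, 0.5346, 0.2303]
tool_rot: [0.266, 0.964, 0.001, -0.0]
force: [0.9, -1.4, 0.1]
gripper_width: 0.0733
```

```bash
python3 -c "
from h import *
st();need(75,0,220)"
```

```text
t0.20 press pos mm [709.6  -3.4 230.3] F x,y,z -1.61 -0.23 0.08 w 0.073
shift cm [-52.04 -36.32   0.91] turn [ 0.001 -0.002  0.604]
```

Emit:
{"name": "drive_tool", "arguments": {"motion": [{"dx":-52,"dy":-36.3,"dz":0.5,"ax":0,"ay":0,"az":0.604,"hand":-1},{"dx":-52,"dy":-36.3,"dz":0.5,"ax":0,"ay":0,"az":0.604,"hand":-1},{"dx":-52,"dy":-36.3,"dz":0.5,"ax":0,"ay":0,"az":0.604,"hand":-1},{"dx":-52,"dy":-36.3,"dz":0.5,"ax":0,"ay":0,"az":0.604,"hand":-1},{"dx":-52,"dy":-36.3,"dz":0.5,"ax":0,"ay":0,"az":0.604,"hand":-1},{"dx":-52,"dy":-36.3,"dz":0.5,"ax":0,"ay":0,"az":0.604,"hand":-1},{"dx":-52,"dy":-36.3,"dz":0.5,"ax":0,"ay":0,"az":0.604,"hand":-1},{"dx":-52,"dy":-36.3,"dz":0.5,"ax":0,"ay":0,"az":0.604,"hand":-1}]}}

```text
t: 1.0
ee_pos: [0.4264, 0.1648, 0.2279]
tool_rot: [0.541, 0.841, 0.0, -0.0]
force: [1.0, -0.0, 0.6]
gripper_width: 0.0002
```

```bash
python3 -c "
from h import *
st();need(75,0,220)"
```

```text
t1.00 press pos mm [304.8   0.5 227.9] F x,y,z -0.46 -0.94 0.55 w 0.0
shift cm [-22.98   0.08   0.79] turn [-0.    -0.    -0.001]
```

Emit:
{"name": "drive_tool", "arguments": {"motion": [{"dx":-23,"dy":0,"dz":1,"ax":0,"ay":0,"az":0,"hand":-1},{"dx":-23,"dy":0,"dz":1,"ax":0,"ay":0,"az":0,"hand":-1},{"dx":-23,"dy":0,"dz":1,"ax":0,"ay":0,"az":0,"hand":-1},{"dx":-23,"dy":0,"dz":1,"ax":0,"ay":0,"az":0,"hand":-1},{"dx":-23,"dy":0,"dz":1,"ax":0,"ay":0,"az":0,"hand":-1},{"dx":-23,"dy":0,"dz":1,"ax":0,"ay":0,"az":0,"hand":-1}]}}

```text
t: 1.6
ee_pos: [0.5229, -0.0461, 0.2175]
tool_rot: [0.543, 0.84, -0.0, 0.0]
force: [0.2, 0.1, 0.0]
gripper_width: 0.0003
```

```bash
python3 -c "
from h import *
st();need(66,0,126)"
```

```text
t1.60 press pos mm [ 72.9   0.3 217.5] F x,y,z 0.01 -0.18 0.01 w 0.0
shift cm [-0.68  0.04  9.15] turn [-0.     0.001 -0.006]
```

Emit:
{"name": "drive_tool", "arguments": {"motion": [{"dx":-0.5,"dy":0,"dz":3,"ax":0,"ay":0,"az":0,"hand":-1},{"dx":-0.5,"dy":0,"dz":6,"ax":0,"ay":0,"az":0,"hand":-1},{"dx":-0.5,"dy":0,"dz":9,"ax":0,"ay":0,"az":0,"hand":-1},{"dx":-0.5,"dy":0,"dz":9,"ax":0,"ay":0,"az":0,"hand":-1},{"dx":-0.5,"dy":0,"dz":9,"ax":0,"ay":0,"az":0,"hand":-1}]}}

```text
t: 2.1
ee_pos: [0.5227, -0.0463, 0.128]
tool_rot: [0.541, 0.841, -0.0, -0.001]
force: [-0.2, -0.4, 0.1]
gripper_width: -0.0003
```

```bash
python3 -c "
from h import *
st();c=shot('side','s1');st();c=shot('top','t1');st()
a=cv2.imread('pics/s1.png')[165:350,175:395]; cv2.imwrite('pics/z3.png',cv2.resize(cv2.convertScaleAbs(a,alpha=1.8),None,fx=3.,fy=3.,interpolation=2))
"
```

```text
t2.10 press pos mm [ 72.7   0.6 128. ] F x,y,z -0.29 0.31 0.06 w -0.0
t2.15 press pos mm [ 71.8  -0.5 129.2] F x,y,z -0.05 0.11 -0.01 w 0.0
t2.20 press pos mm [ 71.3  -1.1 129.9] F x,y,z 0.14 -0.06 0.11 w 0.0
```

View pics/z3.png

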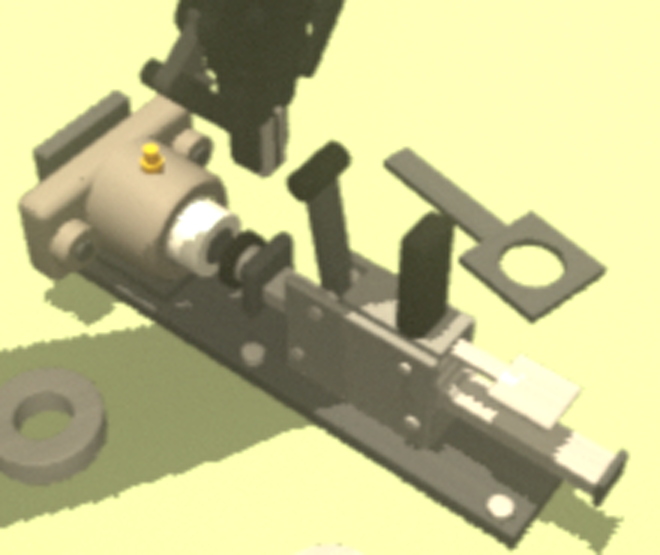

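The fingers are beside the trigger bar on its +x side: tip at about (260,160), bar at (320,170), both in the zoomed view. Next I feel for contact.

Emit:
{"name": "drive_tool", "arguments": {"motion": [{"dx":-0.6,"dy":0,"dz":0,"ax":0,"ay":0,"az":0,"hand":-1},{"dx":-1.1,"dy":0,"dz":0,"ax":0,"ay":0,"az":0,"hand":-1},{"dx":-1.4,"dy":0,"dz":0,"ax":0,"ay":0,"az":0,"hand":-1}]}}

```text
t: 2.5
ee_pos: [0.5306, -0.0607, 0.1292]
tool_rot: [0.541, 0.841, 0.0, 0.001]
force: [-0.3, 0.1, 0.8]
gripper_width: -0.0003
```

```bash
python3 -c "
from h import *
st()"
```

```text
t2.50 press pos mm [ 56.4  -0.6 129.2] F x,y,z 0.24 0.2 0.84 w -0.0
```

Emit:
{"name": "drive_tool", "arguments": {"motion": [{"dx":-0.2,"dy":0,"dz":0,"ax":0,"ay":0,"az":0,"hand":-1}]}}

```text
t: 2.6
ee_pos: [0.5308, -0.0622, 0.1287]
tool_rot: [0.541, 0.841, 0.0, 0.0]
force: [0.1, 0.0, 1.1]
gripper_width: -0.0003
```

```bash
python3 -c "
from h import *
st()"
```

```text
t2.60 press pos mm [ 54.9  -0.2 128.7] F x,y,z -0.03 -0.15 1.1 w -0.0
```

Emit:
{"name": "drive_tool", "arguments": {"motion": [{"dx":-0.2,"dy":0,"dz":0,"ax":0,"ay":0,"az":0,"hand":-1}]}}

```text
t: 2.7
ee_pos: [0.5313, -0.0637, 0.1283]
tool_rot: [0.541, 0.841, 0.0, -0.0]
force: [-0.8, 1.2, 0.4]
gripper_width: 0.0
```

```bash
python3 -c "
from h import *
st()"
```

```text
t2.70 press pos mm [ 53.4   0.  128.3] F x,y,z 1.43 0.22 0.36 w 0.0
```

Emit:
{"name": "drive_tool", "arguments": {"motion": [{"dx":-0.2,"dy":0,"dz":0,"ax":0,"ay":0,"az":0,"hand":-1}]}}

```text
t: 2.8
ee_pos: [0.5319, -0.0654, 0.1282]
tool_rot: [0.541, 0.841, 0.0, -0.0]
force: [-0.4, 0.1, -0.2]
gripper_width: -0.0004
```

```bash
python3 -c "
from h import *
st()"
```

```text
t2.80 press pos mm [ 51.6   0.2 128.2] F x,y,z 0.26 0.32 -0.16 w -0.0
```

Emit:
{"name": "drive_tool", "arguments": {"motion": [{"dx":-0.2,"dy":0,"dz":0,"ax":0,"ay":0,"az":0,"hand":-1},{"dx":-0.2,"dy":0,"dz":0,"ax":0,"ay":0,"az":0,"hand":-1}]}}

```text
t: 3.0
ee_pos: [0.5326, -0.067, 0.1281]
tool_rot: [0.541, 0.841, 0.0, -0.0]
force: [-0.4, 0.9, 1.3]
gripper_width: 0.0002
```

```bash
python3 -c "
from h import *
st();c=shot('side','s2');st();c=shot('top','t2');st()
a=cv2.imread('pics/s2.png')[165:350,175:395]; cv2.imwrite('pics/z4.png',cv2.resize(cv2.convertScaleAbs(a,alpha=1.8),None,fx=3.,fy=3.,interpolation=2))
"
```

```text
t3.00 press pos mm [ 49.9   0.2 128.1] F x,y,z 0.97 -0.04 1.27 w 0.0
t3.05 press pos mm [ 49.9   0.2 128.1] F x,y,z 1.79 0.25 1.59 w 0.0
t3.10 press pos mm [ 49.9   0.2 128.1] F x,y,z 1.47 -0.16 1.66 w 0.0
```

View pics/z4.png

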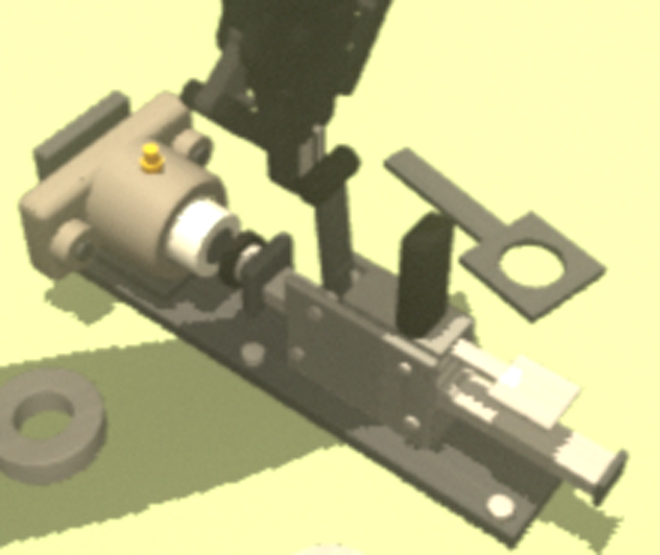

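```bash
python3 -c "
from h import *
for f,q in(('s1',[(291,178),(348,146),(319,172),(346,162),(300,197)]),('s2',[(302,186),(356,150),(330,176),(356,162),(312,200)])):
  c=load(f)
  for u,v in q: print(f,pr(onz(c,u/3+175-.33,v/3+165-.33,.144)).round(1))
"
```

```text
s1 [ 44.1  12.1 144. ]
s1 [ 36.4 -22.  144. ]
s1 [ 36.3   0.9 144. ]
s1 [ 30.4 -12.4 144. ]
s1 [ 32.9  19.5 144. ]
s2 [ 36.7  13.2 144. ]
s2 [ 31.6 -22.  144. ]
s2 [ 3.05e+01 -1.00e-01  1.44e+02]
s2 [ 26.6 -15.3 144. ]
s2 [ 27.3  17.7 144. ]
```

```bash
python3 -c "
from h import *
for f in('s1','s2'):
  a=cv2.imread('pics/'+f+'.png')[205:245,260:305]; a=cv2.resize(cv2.convertScaleAbs(a,alpha=2.2),None,fx=9,fy=9,interpolation=2); cv2.imwrite('pics/q_'+f+'.png',a)
a=np.hstack([cv2.imread('pics/q_s1.png')[:,:400],cv2.imread('pics/q_s2.png')[:,:400]]);cv2.imwrite('pics/q.png',a)
"
```

```text
(no output)
```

View pics/q.png

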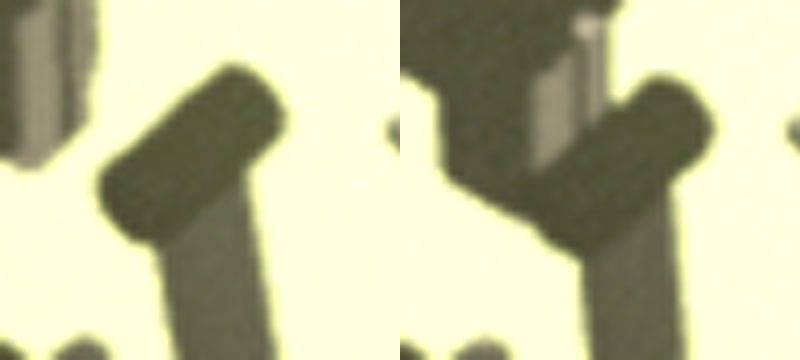

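```bash
python3 -c "
from h import *
c=load('s2')
a=pr(onz(c,286,220,.144))
for d in((3.1,1.45),(2.8,1.1),(3.1,1.2)): print(pr(onz(c,286+d[0],220+d[1],.144))-a)
"
```

```text
[-5.27464494e+00 -2.72114920e-01  1.13686838e-13]
[-4.50586400e+00 -5.92139305e-01  5.68434189e-14]
[-4.96503719e+00 -6.84890211e-01  5.68434189e-14]
```

Emit:
{"name": "drive_tool", "arguments": {"motion": [{"dx":-0.3,"dy":0,"dz":0.05,"ax":0,"ay":0,"az":0,"hand":-1},{"dx":-0.6,"dy":0,"dz":0.1,"ax":0,"ay":0,"az":0,"hand":-1},{"dx":-0.9,"dy":0,"dz":0.15,"ax":0,"ay":0,"az":0,"hand":-1},{"dx":-1.2,"dy":0,"dz":0.2,"ax":0,"ay":0,"az":0,"hand":-1}]}}

```text
t: 3.5
ee_pos: [0.5379, -0.0782, 0.1262]
tool_rot: [0.541, 0.841, 0.0, -0.0]
force: [-1.6, 4.1, 3.4]
gripper_width: -0.0004
```

```bash
python3 -c "
from h import *
st()"
```

```text
t3.50 press pos mm [ 37.5   0.  126.2] F x,y,z 4.43 -0.23 3.38 w -0.0
```

Emit:
{"name": "drive_tool", "arguments": {"motion": [{"dx":-0.3,"dy":0,"dz":0.07,"ax":0,"ay":0,"az":0,"hand":-1},{"dx":-0.6,"dy":0,"dz":0.14,"ax":0,"ay":0,"az":0,"hand":-1},{"dx":-0.9,"dy":0,"dz":0.2,"ax":0,"ay":0,"az":0,"hand":-1},{"dx":-0.9,"dy":0,"dz":0.2,"ax":0,"ay":0,"az":0,"hand":-1}]}}

```text
t: 3.9
ee_pos: [0.5418, -0.0868, 0.124]
tool_rot: [0.541, 0.841, -0.0, 0.0]
force: [-1.8, 2.9, 3.2]
gripper_width: 0.0001
```

```bash
python3 -c "
from h import *
st()"
```

```text
t3.90 press pos mm [2.80e+01 1.00e-01 1.24e+02] F x,y,z 3.36 0.44 3.16 w 0.0
```

Emit:
{"name": "drive_tool", "arguments": {"motion": [{"dx":0.8,"dy":0,"dz":-0.15,"ax":0,"ay":0,"az":0,"hand":-1},{"dx":1.6,"dy":0,"dz":-0.3,"ax":0,"ay":0,"az":0,"hand":-1},{"dx":2.4,"dy":0,"dz":-0.4,"ax":0,"ay":0,"az":0,"hand":-1},{"dx":3.0,"dy":0,"dz":-0.4,"ax":0,"ay":0,"az":0,"hand":-1},{"dx":3.0,"dy":0,"dz":-0.4,"ax":0,"ay":0,"az":0,"hand":-1},{"dx":3.0,"dy":0,"dz":-0.4,"ax":0,"ay":0,"az":0,"hand":-1}]}}

```text
t: 4.5
ee_pos: [0.5294, -0.0591, 0.1285]
tool_rot: [0.541, 0.841, -0.0, 0.001]
force: [-0.2, -0.3, -0.2]
gripper_width: 0.0001
```

```bash
python3 -c "
from h import *
st();c=shot('side','s3');st();c=shot('top','t3');st()
a=cv2.imread('pics/s3.png')[165:350,175:395]; cv2.imwrite('pics/z5.png',cv2.resize(cv2.convertScaleAbs(a,alpha=1.8),None,fx=3.,fy=3.,interpolation=2))
"
```

```text
t4.50 press pos mm [ 58.4  -0.2 128.5] F x,y,z -0.17 0.26 -0.19 w 0.0
t4.55 press pos mm [ 58.2  -0.2 128.4] F x,y,z -0.94 0.39 0.7 w -0.0
t4.60 press pos mm [ 5.820e+01 -1.000e-01  1.284e+02] F x,y,z -0.62 0.09 0.76 w -0.0
```

View pics/z5.png

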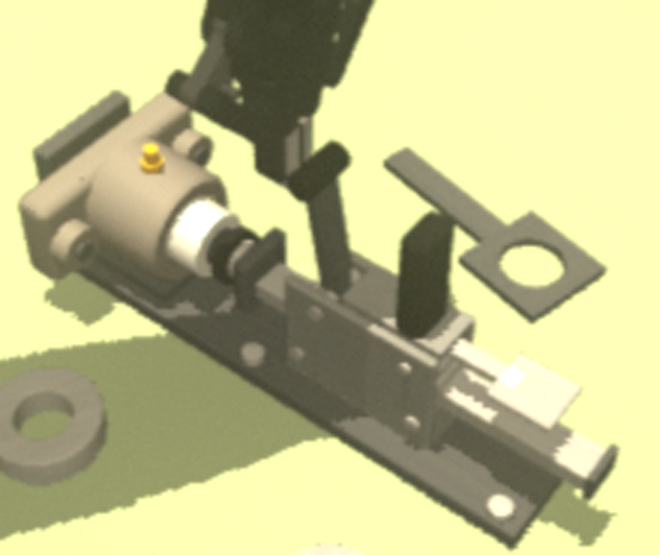

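The jaw walked one tooth; the pad moved from about (240,258) to (232,255) in the zoomed view, and the trigger returned fully. Second stroke.

Emit:
{"name": "drive_tool", "arguments": {"motion": [{"dx":-0.35,"dy":0,"dz":0,"ax":0,"ay":0,"az":0,"hand":-1},{"dx":-0.65,"dy":0,"dz":0,"ax":0,"ay":0,"az":0,"hand":-1},{"dx":-0.95,"dy":0,"dz":0,"ax":0,"ay":0,"az":0,"hand":-1},{"dx":-1.25,"dy":0,"dz":0.05,"ax":0,"ay":0,"az":0,"hand":-1},{"dx":-1.55,"dy":0,"dz":0.1,"ax":0,"ay":0,"az":0,"hand":-1},{"dx":-1.85,"dy":0,"dz":0.15,"ax":0,"ay":0,"az":0,"hand":-1},{"dx":-2.1,"dy":0,"dz":0.2,"ax":0,"ay":0,"az":0,"hand":-1}]}}

```text
t: 5.3
ee_pos: [0.5378, -0.0782, 0.1262]
tool_rot: [0.541, 0.841, 0.0, -0.0]
force: [-1.7, 3.9, 3.8]
gripper_width: 0.0
```

```bash
python3 -c "
from h import *
st()"
```

```text
t5.30 press pos mm [3.750e+01 1.000e-01 1.262e+02] F x,y,z 4.21 -0.09 3.8 w 0.0
```

Emit:
{"name": "drive_tool", "arguments": {"motion": [{"dx":-0.3,"dy":0,"dz":0.07,"ax":0,"ay":0,"az":0,"hand":-1},{"dx":-0.6,"dy":0,"dz":0.14,"ax":0,"ay":0,"az":0,"hand":-1},{"dx":-0.87,"dy":0,"dz":0.2,"ax":0,"ay":0,"az":0,"hand":-1},{"dx":-0.87,"dy":0,"dz":0.2,"ax":0,"ay":0,"az":0,"hand":-1}]}}

```text
t: 5.7
ee_pos: [0.5415, -0.0864, 0.124]
tool_rot: [0.541, 0.841, -0.0, 0.0]
force: [-1.7, 3.5, 3.6]
gripper_width: 0.0004
```

```bash
python3 -c "
from h import *
st()"
```

```text
t5.70 press pos mm [ 28.5   0.2 124. ] F x,y,z 3.89 0.1 3.64 w 0.0
```

Emit:
{"name": "drive_tool", "arguments": {"motion": [{"dx":0.8,"dy":0,"dz":-0.15,"ax":0,"ay":0,"az":0,"hand":-1},{"dx":1.6,"dy":0,"dz":-0.3,"ax":0,"ay":0,"az":0,"hand":-1},{"dx":2.4,"dy":0,"dz":-0.4,"ax":0,"ay":0,"az":0,"hand":-1},{"dx":3.0,"dy":0,"dz":-0.4,"ax":0,"ay":0,"az":0,"hand":-1},{"dx":3.0,"dy":0,"dz":-0.4,"ax":0,"ay":0,"az":0,"hand":-1},{"dx":3.0,"dy":0,"dz":-0.4,"ax":0,"ay":0,"az":0,"hand":-1}]}}

```text
t: 6.3
ee_pos: [0.5293, -0.0588, 0.1284]
tool_rot: [0.541, 0.841, -0.0, 0.001]
force: [0.8, 0.4, -0.1]
gripper_width: 0.0001
```

```bash
python3 -c "
from h import *
st();c=shot('side','s4');st()
a=cv2.imread('pics/s4.png')[165:350,175:395]; cv2.imwrite('pics/z6.png',cv2.resize(cv2.convertScaleAbs(a,alpha=1.8),None,fx=3.,fy=3.,interpolation=2))
"
```

```text
t6.30 press pos mm [ 58.7  -0.2 128.4] F x,y,z 0.04 -0.86 -0.08 w 0.0
t6.35 press pos mm [ 5.850e+01 -1.000e-01  1.284e+02] F x,y,z -0.05 0.21 0.63 w -0.0
```

View pics/z6.png

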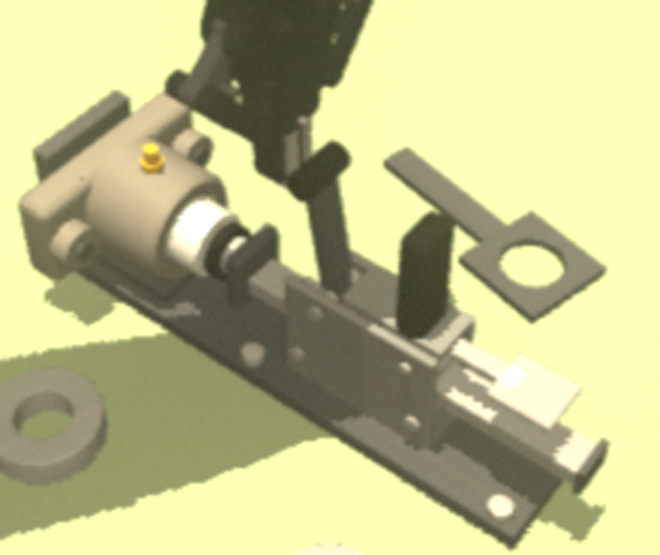

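Pad has now reached about the piston face. Third stroke, watching the pull.

Emit:
{"name": "drive_tool", "arguments": {"motion": [{"dx":-0.35,"dy":0,"dz":0,"ax":0,"ay":0,"az":0,"hand":-1},{"dx":-0.65,"dy":0,"dz":0,"ax":0,"ay":0,"az":0,"hand":-1},{"dx":-0.95,"dy":0,"dz":0,"ax":0,"ay":0,"az":0,"hand":-1},{"dx":-1.25,"dy":0,"dz":0,"ax":0,"ay":0,"az":0,"hand":-1},{"dx":-1.55,"dy":0,"dz":0,"ax":0,"ay":0,"az":0,"hand":-1},{"dx":-1.85,"dy":0,"dz":0,"ax":0,"ay":0,"az":0,"hand":-1}]}}

```text
t: 6.95
ee_pos: [0.5366, -0.0754, 0.1283]
tool_rot: [0.541, 0.841, 0.0, -0.0]
force: [-2.4, 5.0, 3.7]
gripper_width: 0.0002
```

```bash
python3 -c "
from h import *
st()"
```

```text
t6.95 press pos mm [ 40.6   0.  128.3] F x,y,z 5.53 0.14 3.72 w 0.0
```

Emit:
{"name": "drive_tool", "arguments": {"motion": [{"dx":-0.3,"dy":0,"dz":0,"ax":0,"ay":0,"az":0,"hand":-1},{"dx":-0.6,"dy":0,"dz":0,"ax":0,"ay":0,"az":0,"hand":-1}]}}

```text
t: 7.15
ee_pos: [0.5388, -0.0802, 0.1284]
tool_rot: [0.541, 0.841, 0.001, -0.001]
force: [-3.3, 6.2, 6.2]
gripper_width: -0.0001
```

```bash
python3 -c "
from h import *
st()"
```

```text
t7.15 press pos mm [3.520e+01 1.000e-01 1.284e+02] F x,y,z 7.04 0.39 6.2 w -0.0
```

Emit:
{"name": "drive_tool", "arguments": {"motion": [{"dx":-0.3,"dy":0,"dz":0,"ax":0,"ay":0,"az":0,"hand":-1},{"dx":-0.55,"dy":0,"dz":0,"ax":0,"ay":0,"az":0,"hand":-1},{"dx":-0.55,"dy":0,"dz":0,"ax":0,"ay":0,"az":0,"hand":-1}]}}

```text
t: 7.45
ee_pos: [0.5412, -0.0855, 0.1282]
tool_rot: [0.541, 0.841, 0.001, -0.001]
force: [-1.3, 6.1, 4.4]
gripper_width: -0.0002
```

```bash
python3 -c "
from h import *
st()"
```

```text
t7.45 press pos mm [ 29.5   0.  128.2] F x,y,z 6.06 -1.35 4.39 w -0.0
```

Pull of 6 to 7 N means the piston is sliding. Return, then stroke 4.

Emit:
{"name": "drive_tool", "arguments": {"motion": [{"dx":0.8,"dy":0,"dz":0,"ax":0,"ay":0,"az":0,"hand":-1},{"dx":1.6,"dy":0,"dz":0,"ax":0,"ay":0,"az":0,"hand":-1},{"dx":2.4,"dy":0,"dz":0,"ax":0,"ay":0,"az":0,"hand":-1},{"dx":2.9,"dy":0,"dz":0,"ax":0,"ay":0,"az":0,"hand":-1},{"dx":2.9,"dy":0,"dz":0,"ax":0,"ay":0,"az":0,"hand":-1},{"dx":2.9,"dy":0,"dz":0,"ax":0,"ay":0,"az":0,"hand":-1}]}}

```text
t: 8.05
ee_pos: [0.5296, -0.0598, 0.1283]
tool_rot: [0.541, 0.841, -0.0, 0.001]
force: [-0.4, -0.7, -0.2]
gripper_width: -0.0001
```

```bash
python3 -c "
from h import *
st();c=shot('side','s5');st()
a=cv2.imread('pics/s5.png')[165:350,175:395]; cv2.imwrite('pics/z7.png',cv2.resize(cv2.convertScaleAbs(a,alpha=1.8),None,fx=3.,fy=3.,interpolation=2))
"
```

```text
t8.05 press pos mm [ 5.760e+01 -1.000e-01  1.283e+02] F x,y,z -0.43 0.63 -0.18 w -0.0
t8.10 press pos mm [ 5.750e+01 -1.000e-01  1.283e+02] F x,y,z -0.07 -0.72 -0.79 w 0.0
```

View pics/z7.png

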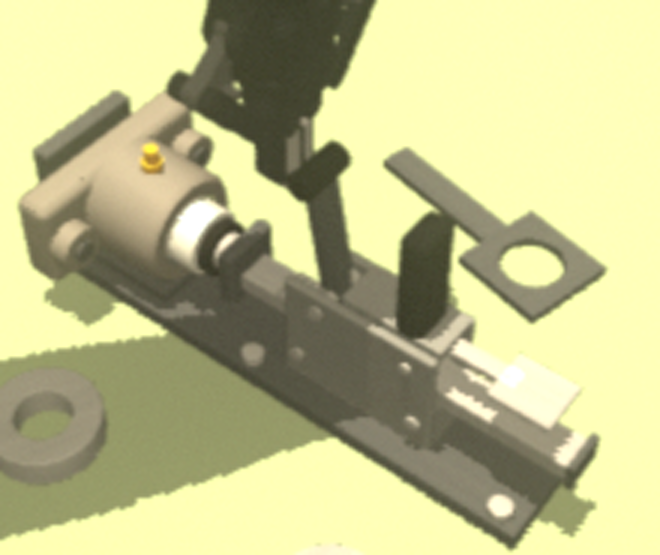

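The jaw walked again and the pad is on the piston; the bar tail moved from (590,465) to (583,457). Stroke 4, same watch.

Emit:
{"name": "drive_tool", "arguments": {"motion": [{"dx":-0.3,"dy":0,"dz":0,"ax":0,"ay":0,"az":0,"hand":-1},{"dx":-0.6,"dy":0,"dz":0,"ax":0,"ay":0,"az":0,"hand":-1},{"dx":-0.9,"dy":0,"dz":0,"ax":0,"ay":0,"az":0,"hand":-1},{"dx":-1.2,"dy":0,"dz":0,"ax":0,"ay":0,"az":0,"hand":-1},{"dx":-1.5,"dy":0,"dz":0,"ax":0,"ay":0,"az":0,"hand":-1}]}}

```text
t: 8.6
ee_pos: [0.5354, -0.0726, 0.1284]
tool_rot: [0.541, 0.841, 0.001, -0.001]
force: [-2.2, 4.6, 5.4]
gripper_width: -0.0001
```

```bash
python3 -c "
from h import *
st()"
```

```text
t8.60 press pos mm [ 43.6  -0.  128.4] F x,y,z 5.12 0.13 5.41 w -0.0
```

Emit:
{"name": "drive_tool", "arguments": {"motion": [{"dx":-0.3,"dy":0,"dz":0,"ax":0,"ay":0,"az":0,"hand":-1},{"dx":-0.6,"dy":0,"dz":0,"ax":0,"ay":0,"az":0,"hand":-1}]}}

```text
t: 8.8
ee_pos: [0.5375, -0.0775, 0.1285]
tool_rot: [0.541, 0.841, 0.001, -0.001]
force: [-3.0, 6.9, 5.5]
gripper_width: 0.0003
```

```bash
python3 -c "
from h import *
st()"
```

```text
t8.80 press pos mm [ 38.3   0.  128.5] F x,y,z 7.56 -0.1 5.52 w 0.0
```

Emit:
{"name": "drive_tool", "arguments": {"motion": [{"dx":-0.3,"dy":0,"dz":0,"ax":0,"ay":0,"az":0,"hand":-1}]}}

```text
t: 8.9
ee_pos: [0.5388, -0.0802, 0.1285]
tool_rot: [0.541, 0.841, 0.001, -0.001]
force: [-3.2, 6.2, 6.7]
gripper_width: 0.0002
```

```bash
python3 -c "
from h import *
st()"
```

```text
t8.90 press pos mm [ 35.2   0.  128.5] F x,y,z 6.96 0.34 6.72 w 0.0
```

Emit:
{"name": "drive_tool", "arguments": {"motion": [{"dx":-0.3,"dy":0,"dz":0,"ax":0,"ay":0,"az":0,"hand":-1}]}}

```text
t: 9.0
ee_pos: [0.5401, -0.083, 0.1285]
tool_rot: [0.541, 0.841, 0.001, -0.001]
force: [-3.3, 6.5, 5.3]
gripper_width: -0.0001
```

```bash
python3 -c "
from h import *
st()"
```

```text
t9.00 press pos mm [ 32.2   0.  128.5] F x,y,z 7.24 0.27 5.28 w -0.0
```

Emit:
{"name": "drive_tool", "arguments": {"motion": [{"dx":-0.3,"dy":0,"dz":0,"ax":0,"ay":0,"az":0,"hand":-1},{"dx":-0.3,"dy":0,"dz":0,"ax":0,"ay":0,"az":0,"hand":-1}]}}

```text
t: 9.2
ee_pos: [0.5415, -0.086, 0.1283]
tool_rot: [0.541, 0.841, 0.001, -0.001]
force: [-1.7, 4.6, 4.2]
gripper_width: -0.0002
```

```bash
python3 -c "
from h import *
st()"
```

```text
t9.20 press pos mm [ 28.9   0.  128.3] F x,y,z 4.93 -0.34 4.21 w -0.0
```

Emit:
{"name": "drive_tool", "arguments": {"motion": [{"dx":0.8,"dy":0,"dz":0,"ax":0,"ay":0,"az":0,"hand":-1},{"dx":1.6,"dy":0,"dz":0,"ax":0,"ay":0,"az":0,"hand":-1},{"dx":2.4,"dy":0,"dz":0,"ax":0,"ay":0,"az":0,"hand":-1},{"dx":2.9,"dy":0,"dz":0,"ax":0,"ay":0,"az":0,"hand":-1},{"dx":2.9,"dy":0,"dz":0,"ax":0,"ay":0,"az":0,"hand":-1},{"dx":2.9,"dy":0,"dz":0,"ax":0,"ay":0,"az":0,"hand":-1}]}}

```text
t: 9.8
ee_pos: [0.53, -0.0608, 0.1283]
tool_rot: [0.541, 0.841, -0.0, 0.001]
force: [-0.5, -0.2, -0.5]
gripper_width: 0.0001
```

```bash
python3 -c "
from h import *
st();c=shot('side','s6');st()
a=cv2.imread('pics/s6.png')[165:350,175:395]; cv2.imwrite('pics/z8.png',cv2.resize(cv2.convertScaleAbs(a,alpha=1.8),None,fx=3.,fy=3.,interpolation=2))
"
```

```text
t9.80 press pos mm [ 5.660e+01 -1.000e-01  1.283e+02] F x,y,z 0.01 0.53 -0.52 w 0.0
t9.85 press pos mm [ 5.650e+01 -1.000e-01  1.283e+02] F x,y,z -0.45 0.38 -0.22 w 0.0
```

View pics/z8.png

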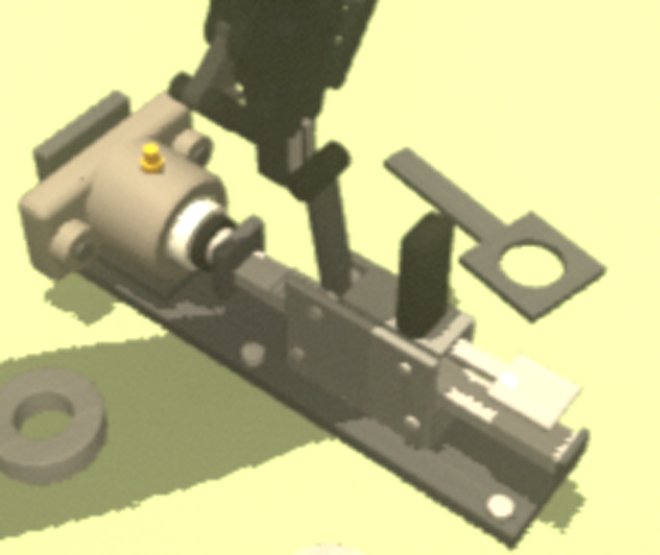

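The piston is most of the way in, with roughly 8 mm still showing. Stroke 5.

Emit:
{"name": "drive_tool", "arguments": {"motion": [{"dx":-0.3,"dy":0,"dz":0,"ax":0,"ay":0,"az":0,"hand":-1},{"dx":-0.6,"dy":0,"dz":0,"ax":0,"ay":0,"az":0,"hand":-1},{"dx":-0.9,"dy":0,"dz":0,"ax":0,"ay":0,"az":0,"hand":-1},{"dx":-1.2,"dy":0,"dz":0,"ax":0,"ay":0,"az":0,"hand":-1}]}}

```text
t: 10.25
ee_pos: [0.5346, -0.071, 0.1284]
tool_rot: [0.541, 0.841, 0.001, -0.001]
force: [-1.2, 4.2, 4.1]
gripper_width: 0.0003
```

```bash
python3 -c "
from h import *
st()"
```

```text
t10.25 press pos mm [ 45.4   0.  128.4] F x,y,z 4.31 -0.6 4.06 w 0.0
```

Emit:
{"name": "drive_tool", "arguments": {"motion": [{"dx":-0.3,"dy":0,"dz":0,"ax":0,"ay":0,"az":0,"hand":-1},{"dx":-0.6,"dy":0,"dz":0,"ax":0,"ay":0,"az":0,"hand":-1}]}}

```text
t: 10.45
ee_pos: [0.5368, -0.0758, 0.1284]
tool_rot: [0.541, 0.841, 0.001, -0.001]
force: [-3.2, 6.1, 6.6]
gripper_width: 0.0004
```

```bash
python3 -c "
from h import *
st()"
```

```text
t10.45 press pos mm [ 40.    0.  128.4] F x,y,z 6.83 0.39 6.62 w 0.0
```

Emit:
{"name": "drive_tool", "arguments": {"motion": [{"dx":-0.3,"dy":0,"dz":0,"ax":0,"ay":0,"az":0,"hand":-1}]}}

```text
t: 10.55
ee_pos: [0.538, -0.0785, 0.1284]
tool_rot: [0.541, 0.841, 0.001, -0.001]
force: [-2.4, 5.9, 5.1]
gripper_width: -0.0001
```

```bash
python3 -c "
from h import *
st()"
```

```text
t10.55 press pos mm [ 37.2   0.  128.4] F x,y,z 6.39 -0.28 5.05 w -0.0
```

Emit:
{"name": "drive_tool", "arguments": {"motion": [{"dx":-0.3,"dy":0,"dz":0,"ax":0,"ay":0,"az":0,"hand":-1}]}}

```text
t: 10.65
ee_pos: [0.5393, -0.0812, 0.1284]
tool_rot: [0.541, 0.841, 0.001, -0.001]
force: [-2.3, 5.0, 4.0]
gripper_width: -0.0002
```

```bash
python3 -c "
from h import *
st()"
```

```text
t10.65 press pos mm [ 34.1   0.  128.4] F x,y,z 5.47 0.0 3.96 w -0.0
```

Emit:
{"name": "drive_tool", "arguments": {"motion": [{"dx":-0.3,"dy":0,"dz":0,"ax":0,"ay":0,"az":0,"hand":-1}]}}

```text
t: 10.75
ee_pos: [0.5405, -0.0839, 0.1283]
tool_rot: [0.541, 0.841, 0.001, -0.001]
force: [-3.7, 6.7, 5.6]
gripper_width: 0.0
```

```bash
python3 -c "
from h import *
st()"
```

```text
t10.75 press pos mm [3.120e+01 1.000e-01 1.283e+02] F x,y,z 7.66 0.59 5.58 w 0.0
```

Emit:
{"name": "drive_tool", "arguments": {"motion": [{"dx":-0.25,"dy":0,"dz":0,"ax":0,"ay":0,"az":0,"hand":-1},{"dx":-0.25,"dy":0,"dz":0,"ax":0,"ay":0,"az":0,"hand":-1}]}}

```text
t: 10.95
ee_pos: [0.5416, -0.0864, 0.1282]
tool_rot: [0.541, 0.841, 0.001, -0.001]
force: [-1.4, 6.4, 4.5]
gripper_width: -0.0
```

```bash
python3 -c "
from h import *
st()"
```

```text
t10.95 press pos mm [ 28.4   0.  128.2] F x,y,z 6.44 -1.38 4.47 w -0.0
```

Emit:
{"name": "drive_tool", "arguments": {"motion": [{"dx":0.8,"dy":0,"dz":0,"ax":0,"ay":0,"az":0,"hand":-1},{"dx":1.6,"dy":0,"dz":0,"ax":0,"ay":0,"az":0,"hand":-1},{"dx":2.4,"dy":0,"dz":0,"ax":0,"ay":0,"az":0,"hand":-1},{"dx":2.9,"dy":0,"dz":0,"ax":0,"ay":0,"az":0,"hand":-1},{"dx":2.9,"dy":0,"dz":0,"ax":0,"ay":0,"az":0,"hand":-1},{"dx":2.9,"dy":0,"dz":0,"ax":0,"ay":0,"az":0,"hand":-1}]}}

```text
t: 11.55
ee_pos: [0.5302, -0.0612, 0.1283]
tool_rot: [0.541, 0.841, -0.0, 0.001]
force: [0.2, -0.1, 0.4]
gripper_width: -0.0002
```

```bash
python3 -c "
from h import *
st();c=shot('side','s7');st()
a=cv2.imread('pics/s7.png')[165:350,175:395]; cv2.imwrite('pics/z9.png',cv2.resize(cv2.convertScaleAbs(a,alpha=1.8),None,fx=3.,fy=3.,interpolation=2))
"
```

```text
t11.55 press pos mm [ 56.1  -0.  128.3] F x,y,z -0.16 -0.12 0.41 w -0.0
t11.60 press pos mm [ 5.590e+01 -1.000e-01  1.283e+02] F x,y,z -0.26 -0.62 -0.25 w 0.0
```

View pics/z9.png

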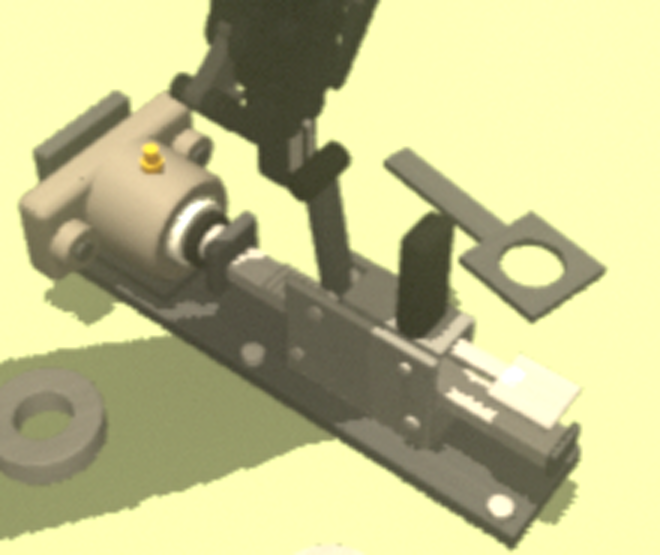

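About 4 mm of piston is showing, so the bottom should come in this stroke. Smaller steps with several readings each.

Create f.py:
```python
from h import *
v=[]
for i in range(4):
    s=r.state();v.append(s['force']@EX)
    if i<3:r.read_camera('top')
print('t%.2f x %.1f'%(s['t'],pr(s['ee_pos'])[0]),'mean %.2f'%np.mean(v),np.round(v,1))
```

```text
(no output)
```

Emit:
{"name": "drive_tool", "arguments": {"motion": [{"dx":-0.3,"dy":0,"dz":0,"ax":0,"ay":0,"az":0,"hand":-1},{"dx":-0.6,"dy":0,"dz":0,"ax":0,"ay":0,"az":0,"hand":-1},{"dx":-0.9,"dy":0,"dz":0,"ax":0,"ay":0,"az":0,"hand":-1}]}}

```text
t: 11.9
ee_pos: [0.5335, -0.0687, 0.1283]
tool_rot: [0.541, 0.841, 0.001, -0.001]
force: [-1.9, 3.7, 4.6]
gripper_width: 0.0001
```

```bash
python3 f.py
```

```text
t12.05 x 47.5 mean 4.09 [4.2 3.4 4.2 4.6]
```

Emit:
{"name": "drive_tool", "arguments": {"motion": [{"dx":-0.3,"dy":0,"dz":0,"ax":0,"ay":0,"az":0,"hand":-1}]}}

```text
t: 12.15
ee_pos: [0.5347, -0.0713, 0.1283]
tool_rot: [0.541, 0.841, 0.001, -0.001]
force: [-2.2, 5.5, 5.0]
gripper_width: -0.0001
```

```bash
python3 f.py
```

```text
t12.30 x 44.6 mean 5.02 [5.9 4.3 4.8 5.1]
```

Emit:
{"name": "drive_tool", "arguments": {"motion": [{"dx":-0.2,"dy":0,"dz":0,"ax":0,"ay":0,"az":0,"hand":-1}]}}

```text
t: 12.4
ee_pos: [0.5355, -0.0731, 0.1283]
tool_rot: [0.541, 0.841, 0.001, -0.0]
force: [-3.4, 5.0, 5.7]
gripper_width: -0.0002
```

```bash
python3 f.py
```

```text
t12.55 x 42.9 mean 5.73 [5.9 5.6 5.5 5.8]
```

Emit:
{"name": "drive_tool", "arguments": {"motion": [{"dx":-0.2,"dy":0,"dz":0,"ax":0,"ay":0,"az":0,"hand":-1}]}}

```text
t: 12.65
ee_pos: [0.5362, -0.0746, 0.1283]
tool_rot: [0.541, 0.841, 0.001, -0.001]
force: [-2.5, 6.1, 4.9]
gripper_width: -0.0002
```

```bash
python3 f.py
```

```text
t12.80 x 41.3 mean 6.66 [6.5 5.8 7.2 7.1]
```

Emit:
{"name": "drive_tool", "arguments": {"motion": [{"dx":-0.2,"dy":0,"dz":0,"ax":0,"ay":0,"az":0,"hand":-1}]}}

```text
t: 12.9
ee_pos: [0.5369, -0.0761, 0.1283]
tool_rot: [0.541, 0.841, 0.001, -0.001]
force: [-2.9, 7.4, 6.7]
gripper_width: 0.0001
```

```bash
python3 f.py
```

```text
t13.05 x 39.6 mean 7.61 [7.9 7.8 7.5 7.3]
```

Emit:
{"name": "drive_tool", "arguments": {"motion": [{"dx":-0.2,"dy":0,"dz":0,"ax":0,"ay":0,"az":0,"hand":-1}]}}

```text
t: 13.15
ee_pos: [0.5375, -0.0776, 0.1284]
tool_rot: [0.541, 0.841, 0.001, -0.001]
force: [-2.8, 7.6, 6.6]
gripper_width: 0.0003
```

```bash
python3 f.py
```

```text
t13.30 x 37.9 mean 8.19 [8.1 8.1 7.9 8.7]
```

Pull is rising 0.5 to 0.6 N/mm past the sliding level, so the piston is on the bottom. Continuing carefully to about 11.5 N.

Emit:
{"name": "drive_tool", "arguments": {"motion": [{"dx":-0.2,"dy":0,"dz":0,"ax":0,"ay":0,"az":0,"hand":-1}]}}

```text
t: 13.4
ee_pos: [0.5382, -0.0792, 0.1284]
tool_rot: [0.541, 0.841, 0.001, -0.002]
force: [-4.3, 7.6, 7.3]
gripper_width: -0.0001
```

```bash
python3 f.py
```

```text
t13.55 x 36.3 mean 8.79 [8.7 9.2 9.1 8.2]
```

Emit:
{"name": "drive_tool", "arguments": {"motion": [{"dx":-0.2,"dy":0,"dz":0,"ax":0,"ay":0,"az":0,"hand":-1}]}}

```text
t: 13.65
ee_pos: [0.539, -0.0807, 0.1284]
tool_rot: [0.541, 0.841, 0.002, -0.002]
force: [-3.6, 9.9, 7.3]
gripper_width: 0.0004
```

```bash
python3 f.py
```

```text
t13.80 x 34.6 mean 10.04 [10.5 10.8  9.4  9.4]
```

Emit:
{"name": "drive_tool", "arguments": {"motion": [{"dx":-0.15,"dy":0,"dz":0,"ax":0,"ay":0,"az":0,"hand":-1}]}}

```text
t: 13.9
ee_pos: [0.5395, -0.082, 0.1284]
tool_rot: [0.541, 0.841, 0.002, -0.002]
force: [-4.1, 9.2, 7.2]
gripper_width: 0.0002
```

```bash
python3 f.py
```

```text
t14.05 x 33.2 mean 10.04 [10.1  9.4 10.9  9.7]
```

Emit:
{"name": "drive_tool", "arguments": {"motion": [{"dx":-0.15,"dy":0,"dz":0,"ax":0,"ay":0,"az":0,"hand":-1}]}}

```text
t: 14.15
ee_pos: [0.54, -0.083, 0.1284]
tool_rot: [0.541, 0.841, 0.002, -0.002]
force: [-4.7, 10.3, 7.8]
gripper_width: 0.0002
```

```bash
python3 f.py
```

```text
t14.30 x 32.1 mean 10.92 [11.3 11.4 11.   9.9]
```

Emit:
{"name": "drive_tool", "arguments": {"motion": [{"dx":-0.15,"dy":0,"dz":0,"ax":0,"ay":0,"az":0,"hand":-1}]}}

```text
t: 14.4
ee_pos: [0.5405, -0.0841, 0.1284]
tool_rot: [0.541, 0.841, 0.002, -0.002]
force: [-4.0, 10.9, 8.0]
gripper_width: -0.0002
```

```bash
python3 f.py
```

```text
t14.55 x 30.9 mean 11.41 [11.6 11.1 11.8 11.2]
```

Firm at about 11.4 N, inside the 10 to 13 window. I let the trigger return and lift off.

Emit:
{"name": "drive_tool", "arguments": {"motion": [{"dx":0.6,"dy":0,"dz":0,"ax":0,"ay":0,"az":0,"hand":-1},{"dx":1.2,"dy":0,"dz":0,"ax":0,"ay":0,"az":0,"hand":-1},{"dx":1.8,"dy":0,"dz":0,"ax":0,"ay":0,"az":0,"hand":-1},{"dx":2.5,"dy":0,"dz":0,"ax":0,"ay":0,"az":0,"hand":-1},{"dx":3.4,"dy":0,"dz":0,"ax":0,"ay":0,"az":0,"hand":-1},{"dx":3.6,"dy":0,"dz":0,"ax":0,"ay":0,"az":0,"hand":-1}]}}

```text
t: 15.15
ee_pos: [0.5264, -0.0538, 0.1281]
tool_rot: [0.541, 0.841, -0.0, 0.0]
force: [-0.1, 0.9, -0.5]
gripper_width: 0.0001
```

```bash
python3 -c "
from h import *
st();c=shot('side','s8');st();need(-89,0,220)
a=cv2.imread('pics/s8.png')[165:350,175:395]; cv2.imwrite('pics/z10.png',cv2.resize(cv2.convertScaleAbs(a,alpha=1.8),None,fx=3.,fy=3.,interpolation=2))
"
```

```text
t15.15 press pos mm [ 64.4   0.3 128.1] F x,y,z 0.84 -0.26 -0.47 w 0.0
t15.20 press pos mm [ 64.4   0.2 128.1] F x,y,z -0.15 0.01 -0.06 w 0.0
shift cm [-15.34   0.03  -9.18] turn [-0.     0.001 -0.001]
```

View pics/z10.png

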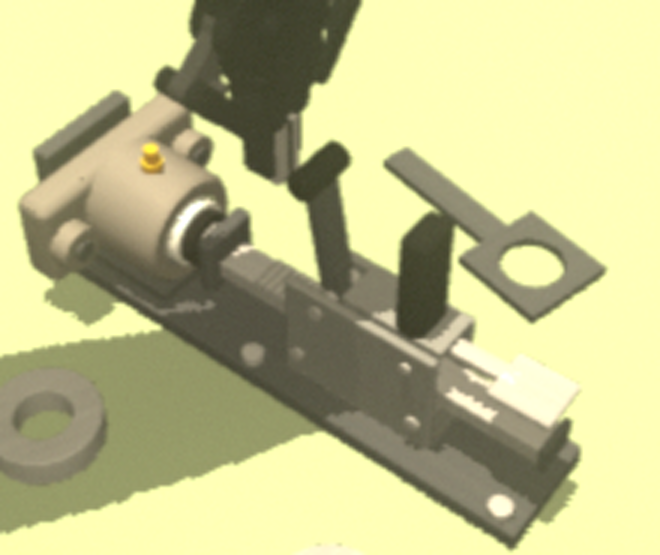

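The last tooth held; the pad is compressed on the piston and the trigger is back at rest. Moving to the tab.

Emit:
{"name": "drive_tool", "arguments": {"motion": [{"dx":0,"dy":0,"dz":-4,"ax":0,"ay":0,"az":0,"hand":-1},{"dx":0,"dy":0,"dz":-8,"ax":0,"ay":0,"az":0,"hand":-1},{"dx":-4,"dy":0,"dz":-9,"ax":0,"ay":0,"az":0,"hand":-1},{"dx":-8,"dy":0,"dz":-9,"ax":0,"ay":0,"az":0,"hand":-1},{"dx":-12,"dy":0,"dz":-9,"ax":0,"ay":0,"az":0,"hand":-1},{"dx":-15.3,"dy":0,"dz":-9,"ax":0,"ay":0,"az":0,"hand":-1},{"dx":-15.3,"dy":0,"dz":-9,"ax":0,"ay":0,"az":0,"hand":-1},{"dx":-15.3,"dy":0,"dz":-9,"ax":0,"ay":0,"az":0,"hand":-1}]}}

```text
t: 16.0
ee_pos: [0.5902, -0.1943, 0.2178]
tool_rot: [0.542, 0.84, -0.0, -0.0]
force: [-0.7, 0.2, -0.0]
gripper_width: -0.0003
```

```bash
python3 -c "
from h import *
st();need(-89,0,90)"
```

```text
t16.00 press pos mm [-89.9   0.6 217.8] F x,y,z 0.5 0.54 -0.01 w -0.0
shift cm [ 0.08  0.07 12.78] turn [-0.    -0.    -0.003]
```

Emit:
{"name": "drive_tool", "arguments": {"motion": [{"dx":0.05,"dy":0.05,"dz":4,"ax":0,"ay":0,"az":0,"hand":-1},{"dx":0.05,"dy":0.05,"dz":8,"ax":0,"ay":0,"az":0,"hand":-1},{"dx":0.05,"dy":0.05,"dz":11,"ax":0,"ay":0,"az":0,"hand":-1},{"dx":0.05,"dy":0.05,"dz":12.6,"ax":0,"ay":0,"az":0,"hand":-1},{"dx":0.05,"dy":0.05,"dz":12.6,"ax":0,"ay":0,"az":0,"hand":-1},{"dx":0.05,"dy":0.05,"dz":12.6,"ax":0,"ay":0,"az":0,"hand":-1}]}}

```text
t: 16.6
ee_pos: [0.5903, -0.1919, 0.0926]
tool_rot: [0.541, 0.841, -0.0, -0.0]
force: [0.3, -0.4, -0.3]
gripper_width: 0.0001
```

```bash
python3 -c "
from h import *
st();c=shot('side','s9');st();c=shot('top','t9')
a=cv2.imread('pics/s9.png')[165:350,175:395];b=cv2.imread('pics/t9.png')[140:285,275:440];a=cv2.resize(cv2.convertScaleAbs(a,alpha=1.8),None,fx=2.,fy=2.,interpolation=2);b=cv2.resize(cv2.convertScaleAbs(b,alpha=1.8),(330,290));o=np.zeros((370,770,3),np.uint8);o[:a.shape[0],:440]=a;o[:290,440:]=b
cv2.imwrite('pics/z11.png',o)
"
```

```text
t16.60 press pos mm [-87.8  -0.4  92.6] F x,y,z -0.54 -0.1 -0.35 w 0.0
t16.65 press pos mm [-88.6  -1.   93.5] F x,y,z 0.12 0.12 0.84 w 0.0
```

View pics/z11.png

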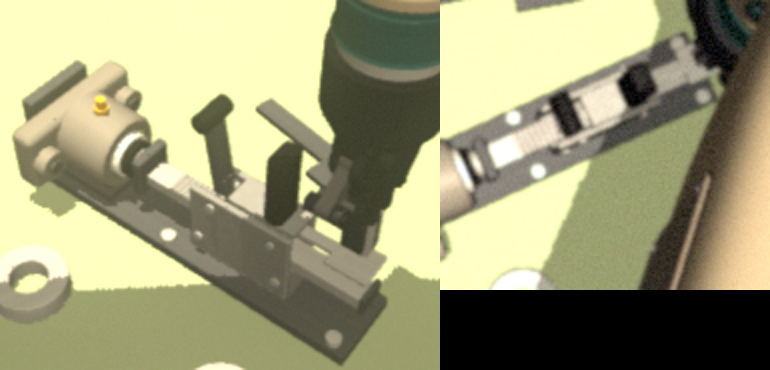

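The fingertips are over the tab, which is at about (360,255) in the side view. Descending with force watch.

Emit:
{"name": "drive_tool", "arguments": {"motion": [{"dx":-0.2,"dy":0,"dz":0.6,"ax":0,"ay":0,"az":0,"hand":-1},{"dx":-0.2,"dy":0,"dz":1.0,"ax":0,"ay":0,"az":0,"hand":-1},{"dx":-0.2,"dy":0,"dz":1.4,"ax":0,"ay":0,"az":0,"hand":-1},{"dx":-0.2,"dy":0,"dz":1.7,"ax":0,"ay":0,"az":0,"hand":-1},{"dx":-0.2,"dy":0,"dz":2.0,"ax":0,"ay":0,"az":0,"hand":-1}]}}

```text
t: 17.2
ee_pos: [0.592, -0.1955, 0.073]
tool_rot: [0.541, 0.841, -0.0, 0.001]
force: [0.2, -0.7, 2.8]
gripper_width: -0.0001
```

```bash
python3 -c "
from h import *
st()"
```

```text
t17.20 press pos mm [-91.8  -0.5  73. ] F x,y,z -0.74 0.11 2.78 w -0.0
```

Emit:
{"name": "drive_tool", "arguments": {"motion": [{"dx":0,"dy":0,"dz":0.2,"ax":0,"ay":0,"az":0,"hand":-1},{"dx":0,"dy":0,"dz":0.3,"ax":0,"ay":0,"az":0,"hand":-1}]}}

```text
t: 17.4
ee_pos: [0.5915, -0.1948, 0.0689]
tool_rot: [0.541, 0.841, 0.0, 0.0]
force: [0.5, -1.5, 1.1]
gripper_width: 0.0003
```

```bash
python3 -c "
from h import *
st()"
```

```text
t17.40 press pos mm [-90.9  -0.3  68.9] F x,y,z -1.62 0.14 1.11 w 0.0
```

Emit:
{"name": "drive_tool", "arguments": {"motion": [{"dx":0,"dy":0,"dz":0.1,"ax":0,"ay":0,"az":0,"hand":-1},{"dx":0,"dy":0,"dz":0.1,"ax":0,"ay":0,"az":0,"hand":-1},{"dx":0,"dy":0,"dz":0.1,"ax":0,"ay":0,"az":0,"hand":-1}]}}

```text
t: 17.7
ee_pos: [0.5915, -0.1947, 0.0683]
tool_rot: [0.541, 0.841, -0.0, 0.0]
force: [0.0, -0.8, 1.1]
gripper_width: 0.0
```

```bash
python3 -c "
from h import *
st();c=shot('side','s10');st()
a=cv2.imread('pics/s10.png')[165:350,175:395];a=cv2.resize(cv2.convertScaleAbs(a,alpha=1.8),None,fx=3.,fy=3.,interpolation=2)
cv2.imwrite('pics/z12.png',a)
"
```

```text
t17.70 press pos mm [-90.8  -0.3  68.3] F x,y,z -0.74 0.31 1.08 w 0.0
t17.75 press pos mm [-90.8  -0.3  68.3] F x,y,z -1.65 -1.03 2.57 w 0.0
```

View pics/z12.png

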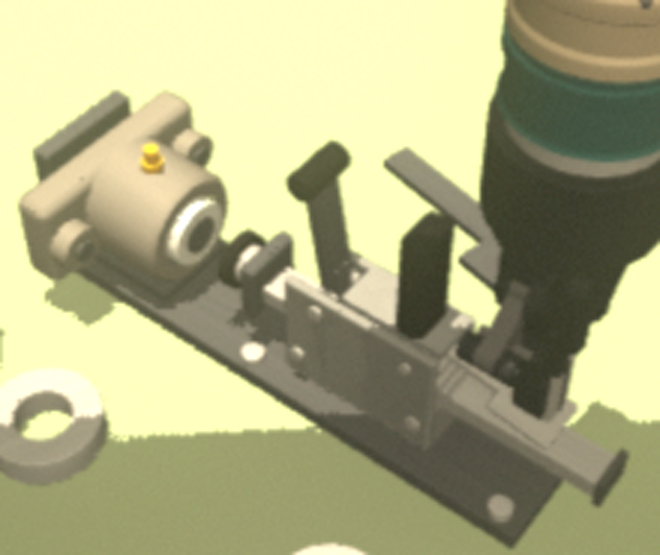

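The jaw is springing back and the piston stays in. I hold the tab down a further second or so.

Emit:
{"name": "drive_tool", "arguments": {"motion": [{"dx":0,"dy":0,"dz":0.05,"ax":0,"ay":0,"az":0,"hand":-1},{"dx":0,"dy":0,"dz":0.05,"ax":0,"ay":0,"az":0,"hand":-1},{"dx":0,"dy":0,"dz":0.05,"ax":0,"ay":0,"az":0,"hand":-1},{"dx":0,"dy":0,"dz":0.05,"ax":0,"ay":0,"az":0,"hand":-1},{"dx":0,"dy":0,"dz":0.05,"ax":0,"ay":0,"az":0,"hand":-1},{"dx":0,"dy":0,"dz":0.05,"ax":0,"ay":0,"az":0,"hand":-1},{"dx":0,"dy":0,"dz":0.05,"ax":0,"ay":0,"az":0,"hand":-1},{"dx":0,"dy":0,"dz":0.05,"ax":0,"ay":0,"az":0,"hand":-1}]}}

```text
t: 18.55
ee_pos: [0.5916, -0.1948, 0.0682]
tool_rot: [0.541, 0.841, -0.0, 0.0]
force: [-0.1, -0.1, 6.2]
gripper_width: -0.0
```

Emit:
{"name": "drive_tool", "arguments": {"motion": [{"dx":0,"dy":0,"dz":0,"ax":0,"ay":0,"az":0,"hand":-1},{"dx":0,"dy":0,"dz":0,"ax":0,"ay":0,"az":0,"hand":-1},{"dx":0,"dy":0,"dz":0,"ax":0,"ay":0,"az":0,"hand":-1},{"dx":0,"dy":0,"dz":0,"ax":0,"ay":0,"az":0,"hand":-1},{"dx":0,"dy":0,"dz":0,"ax":0,"ay":0,"az":0,"hand":-1},{"dx":0,"dy":0,"dz":0,"ax":0,"ay":0,"az":0,"hand":-1},{"dx":0,"dy":0,"dz":0,"ax":0,"ay":0,"az":0,"hand":-1},{"dx":0,"dy":0,"dz":0,"ax":0,"ay":0,"az":0,"hand":-1}]}}

```text
t: 19.35
ee_pos: [0.5916, -0.1948, 0.0682]
tool_rot: [0.541, 0.841, -0.0, 0.0]
force: [-0.4, -1.0, 5.0]
gripper_width: -0.0002
```

```bash
python3 -c "
from h import *
st();c=shot('side','s11');st()
a=cv2.imread('pics/s11.png')[165:350,175:395];a=cv2.resize(cv2.convertScaleAbs(a,alpha=1.8),None,fx=3.,fy=3.,interpolation=2)
cv2.imwrite('pics/z13.png',a)
"
```

```text
t19.35 press pos mm [-90.9  -0.4  68.2] F x,y,z -0.71 0.8 4.98 w -0.0
t19.40 press pos mm [-90.9  -0.4  68.2] F x,y,z -1.29 0.49 4.57 w 0.0
```

View pics/z13.png

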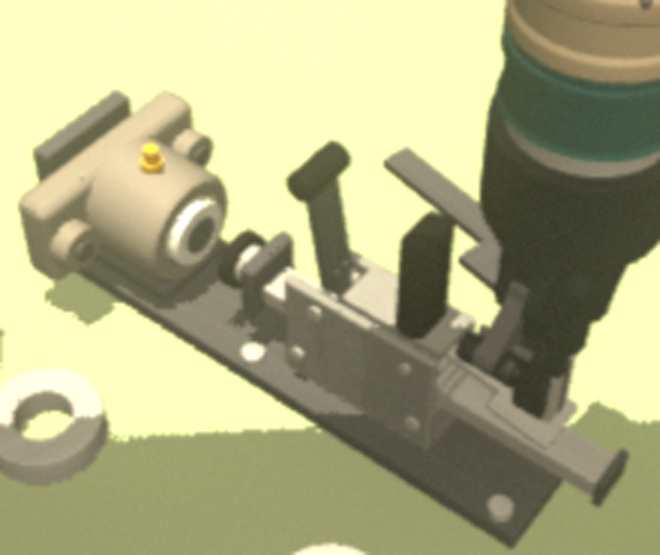

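The tab is on its stop (5 N) and the jaw no longer moves between pictures. Lifting away.

Emit:
{"name": "drive_tool", "arguments": {"motion": [{"dx":0,"dy":0,"dz":-0.6,"ax":0,"ay":0,"az":0,"hand":-1},{"dx":0,"dy":0,"dz":-1.4,"ax":0,"ay":0,"az":0,"hand":-1},{"dx":0,"dy":0,"dz":-4,"ax":0,"ay":0,"az":0,"hand":-1},{"dx":0,"dy":0,"dz":-8,"ax":0,"ay":0,"az":0,"hand":-1},{"dx":0,"dy":0,"dz":-12,"ax":0,"ay":0,"az":0,"hand":-1},{"dx":0,"dy":0,"dz":-16,"ax":0,"ay":0,"az":0,"hand":-1},{"dx":0,"dy":0,"dz":-16,"ax":0,"ay":0,"az":0,"hand":-1}]}}

```text
t: 20.1
ee_pos: [0.5948, -0.1958, 0.235]
tool_rot: [0.541, 0.841, 0.001, 0.006]
force: [1.2, -0.4, -0.1]
gripper_width: -0.0002
```

Emit:
{"name": "drive_tool", "arguments": {"motion": [{"dx":-5,"dy":0,"dz":0,"ax":0,"ay":0,"az":0,"hand":-1},{"dx":-10,"dy":0,"dz":0,"ax":0,"ay":0,"az":0,"hand":-1},{"dx":-10,"dy":0,"dz":0,"ax":0,"ay":0,"az":0,"hand":-1},{"dx":-10,"dy":0,"dz":0,"ax":0,"ay":0,"az":0,"hand":-1}]}}

```text
t: 20.5
ee_pos: [0.632, -0.286, 0.226]
tool_rot: [0.542, 0.84, 0.0, -0.002]
force: [0.1, 1.1, 0.1]
gripper_width: 0.0002
```

```bash
python3 -c "
from h import *
st();c=shot('side','s12');d=shot('top','t12');st()
a=cv2.imread('pics/s12.png')[165:350,175:395];a=cv2.resize(cv2.convertScaleAbs(a,alpha=1.8),None,fx=3.,fy=3.,interpolation=2)
cv2.imwrite('pics/z14.png',a)
a=cv2.imread('pics/t12.png')[90:320,215:460]; cv2.imwrite('pics/z15.png',cv2.resize(cv2.convertScaleAbs(a,alpha=1.8),None,fx=2.5,fy=2.5,interpolation=2))
"
```

```text
t20.50 press pos mm [-190.7    0.7  226. ] F x,y,z 0.93 -0.58 0.08 w 0.0
t20.60 press pos mm [-189.3    0.3  226.9] F x,y,z 0.78 -0.08 0.16 w 0.0
```

View pics/z14.png

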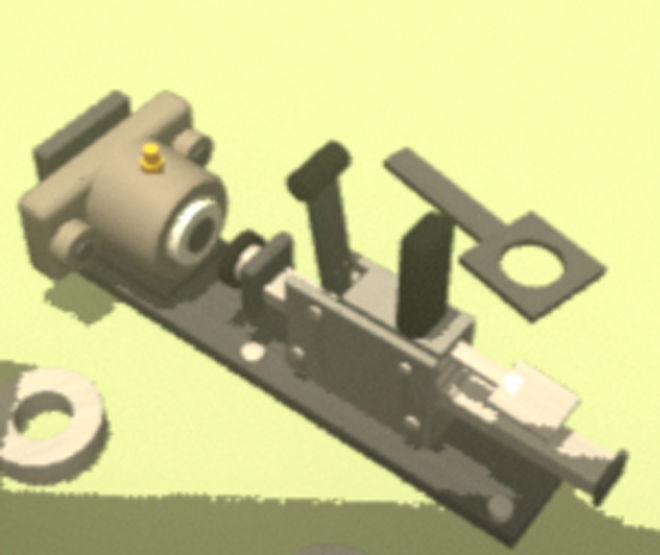

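View pics/z15.png

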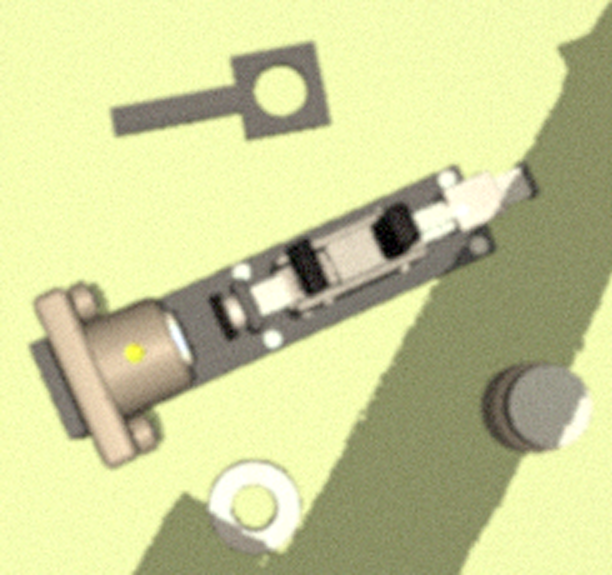

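```bash
python3 -c "
from h import *
T=load('t12');z=lambda u,v:(u/2.5+215-.3,v/2.5+90-.3)
print('pad front top edge',pr(onz(T,*z(216,312),.06)).round(1))
T0=load('top0');z0=lambda u,v:(u/3.5+215-.35,v/3.5+140-.35)
print('pad front start',pr(onz(T0,*z0(307,270),.06)).round(1))
print('piston face start',pr(onz(T0,*z0(292,290),.06)).round(1))
print('piston face now',pr(onz(T,*z(186,338),.066)).round(1),'mouth',pr(onz(T,*z(176,335),.066)).round(1))
for f in('s1','s12'):
  a=cv2.imread('pics/'+f+'.png'); b=cv2.resize(cv2.convertScaleAbs(a[235:280,240:285],alpha=2),None,fx=8,fy=8,interpolation=2); cv2.imwrite('pics/w_'+f+'.png',b)
cv2.imwrite('pics/w.png',np.hstack([cv2.imread('pics/w_s1.png'),cv2.imread('pics/w_s12.png')]))
print(pr(onz(load('t12'),*z(281,91),.006)),pr(onz(load('top0'),327,126,.006)))
"
```

```text
pad front top edge [91.7 -3.9 60. ]
pad front start [91.4  0.3 60. ]
piston face start [101.5   5.9  60. ]
piston face now [116.4   3.8  66. ] mouth [121.5  -0.6  66. ]
[ -16.72149163 -129.61620699    6.        ] [ -16.63806838 -129.85006818    6.        ]
```

View pics/w.png

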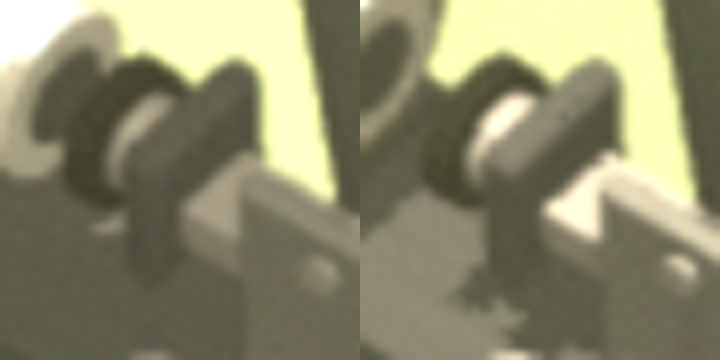

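```bash
python3 -c "
from h import *
print(r.finish_job());st()"
```

```text
the job is handed in; nothing more can be done
None
the job is handed in; nothing more can be done
```

The piston is pushed onto the bottom of its bore, the jaw is released, and the job was handed in at about 20.6 s of the 64 s allowed.

- **Squeezing:** I used six strokes with the shut fingers. The pull was about 4 N while the jaw was free and 6 to 7 N while the piston slid. On the sixth stroke it rose about 0.55 N per mm, and I stopped at a mean of 11.4 N (range 10 to 13, strain above 16). The highest single reading I saw was 11.8 N.
- **Release:** I pressed the tab onto its stop with about 5 N and held it for about 2 s in all. The jaw sprang back, then I lifted off.
- **Last checks:**
  - The pad front measured 91.7 mm, where 92 mm means fully back.
  - The trigger and tab are back at rest.
  - The piston stayed in, showing about 5 mm in the camera, or 5.5 mm worked out from teeth and force. The allowed range is 1.5 to 6 mm.
  - The spanner had not moved (within 0.3 mm). The bearing and jar look unmoved by eye; I did not measure them.
- **Disagreements:**
  - The bore mouth measured 2.5 mm short of its given place in the last picture.
  - There was an unexpected upward force of 3 to 8 N on the fingers during the strokes, probably friction on the bar.
  - The first two move calls were refused for missing fields, and nothing moved.

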